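Turn the leaf of the paint colour book

TASK

On the parts counter a paint colour book lies open, with its stiff white leaf sticking up at a slant on one side. Push the leaf over its spine with your fingertips or the outside of your fingers, and press it down until it lies flat on the other side, then let go. Do not pinch the leaf, and leave the can, bottle, jar and box around the book where they stand.

Things in the scene. Friction and masses are not known exactly. Their poses are not given: they have to be found in the camera images.
- book: Colour book's base, fixed: black board 230 (x) by 350 (y) by 10 mm, with two page blocks of colour chips, 200 mm along x, covering |y| 12 to 150 mm, tops 29 mm above the counter. Origin: centre of its underside, on the counter. x runs along the spine, away from the robot (up to 0.4 rad either way); the leaf starts on the +y side and must end on the -y side.
- spine (a point): Middle of the hinge line (a steel rod 8 mm thick, along the book's x axis), 32 mm above the counter; its axes are the book's. The posts at the rod's ends (x = +-108 mm) reach 36 mm above the counter.
- leaf (a joint): Leaf angle about the spine, rad: 0 = flat on the book's +y side, 1.57 upright, 3.14 = flat on the -y side (stops at both). Starts at 0.45 to 0.85. Stiff hinge, 0.26 N m of friction: it stays at any angle, never falls; 2 to 4 N near the free edge turns it. The leaf: rigid white panel, 200 mm along the spine, 165 mm from hinge line to free edge, 5 mm thick, 0.2 kg. Flat, its top is 34.5 mm above the counter.
- leaf_edge (a point): Middle of the leaf's free edge, 165 mm from the hinge line, in its mid-plane; a 14 mm yellow stripe runs along this edge on both faces. y points from spine to edge, x along the spine, z out of the face that looks up at joint value 0.
- spray_can: Spray can with a red body band and white top, 62 mm across, 170 mm tall, loose, standing beyond the book's -y side. Origin: centre of its base.
- oil_bottle: Yellow oil bottle, 72 mm across, 190 mm tall, loose, standing off the book's +y side. Origin: centre of its base.
- paint_jar: Small green paint jar, 44 mm across, 60 mm tall, loose, past the end of the book farther from the robot. Origin: centre of its base.
- plug_box: Blue box with a yellow band, 100 x 60 x 35 mm, loose, past the end of the book farther from the robot. Origin: centre of its underside.
Not all that is in view belongs to the job. Leave any red look-alike of the plug_box alone.

How it is judged (in metres and radians):
On the way:
1. the leaf has been pushed up past upright, over its spine (value of joint leaf above 1.62 rad), for 0.05 s.
At the end, for the whole second after the job is handed in: The leaf lies flat on the other side of its spine (within 0.07 rad, that is 4 degrees, of the stop) and at rest; the can, bottle, jar and box still stand upright (value of joint leaf above 3.07 rad and velocity of joint leaf below 0.05 rad/s and angle between each of spray_can, oil_bottle, paint_jar, plug_box's own z axis and vertical below 0.1 rad); the robot touches nothing.
It fails at once if the leaf is pinched between the fingers (the leaf lies between the finger pads while they touch it) (contact force between the fingers and leaf above 1 N and z of the grasp point in the frame of leaf_edge between -0.006 and 0.006 m and y of the grasp point in the frame of leaf_edge between -0.165 and 0.005 m and x of the grasp point in the frame of leaf_edge between -0.105 and 0.105 m).
It fails at once if the leaf is pushed with the arm or the gripper's body instead of the fingers (contact force between the arm and leaf above 5 N).
It fails at once if the can, bottle, jar or box is moved by more than 15 mm, or lifted (distance of any of spray_can, oil_bottle, paint_jar, plug_box from where it was at the start of the episode above 0.015 m).
It also fails if it takes over 51 s, if anything falls off the work surface, if the arm or the gripper's body presses on something with over 40 N, if the wrist force passes 120 N, or if a joint passes its speed limit or range.

ROBOT

A 6-joint arm with a two-finger parallel gripper is mounted at the origin on the work surface. World frame = base frame: x ahead of the robot, y to its left, z up, the work surface at z = 0. Lengths are in m, angles in degrees, forces in N, time in s.
With the tool pointing down it reaches from about 0.25 to 0.725 m from the base axis. Payload 9.7 kg.
Tool frame: the origin (TCP) lies midway between the tips of the shut fingers; the grasp point (between the pads) lies 19 mm behind it; z points along the fingers, y is the line along which they close (so a half turn about z gives the same grasp; the last joint's range is limited). The gripper opens to 85 mm and grips with 20 to 120 N. Pads are 22 mm wide; open, the fingers measure 114 mm over their backs; the gripper's body (76 mm by 85 mm) begins 54 mm behind the grasp point. The pads swing forward as they close: fully open they stand 13 mm farther back than shut.
Start: joints at [68.411, 4.979, 10.078, 95.1, 0, 90], TCP at [0.202, 0.511, 0.203] pointing down, gripper open.
Joint ranges: [-179.16, 179.16], [-48.56, 103.87], [-65.8, 70.77], [-126.05, 130.52], [-82.76, 87.17], [-180, 180]. Speed limits (degrees/s): [127.2, 127.2, 147.25, 180, 180, 180].

INTERFACE

Orientations are given as [roll, pitch, yaw] about the fixed x, y, z axes, in that order (R = Rz(yaw) Ry(pitch) Rx(roll)).
In Python, from workcell import bot gives the robot as it stands. The module is installed in compiled form; this text tells all that it offers.
- The arm moves only by the tool send_rows, never from a script. Its argument "moves" is one flat list of numbers, 7 for each row, row after row: the shift along the world's x, y, z normalised to -1 to 1, where 1 is 0.025 m, then the turn, a rotation vector about the world's x, y, z normalised to -1 to 1, where 1 is 0.15 rad, then the closure, from -1 (fully open) to 1 (shut), so that 0 is half open. A call has 1 to 8 rows; each row shifts and turns the commanded pose from where the row before left it; what a row does not reach is not made up. A row lasts 1/8 s, in which the tool goes at most 62.5 mm and 10.7 degrees, less where a joint would pass 70% of its speed; a pose out of reach is approached as far as the arm can. A call with a number of a shift or a turn outside -1 to 1 is refused whole. A call with a gripper value outside its range is refused whole. The fingers move at their own pace and stop on an object; "squeeze" is the grip in N (left out, the last holds). Time passes only in rows, so rows that do not move let the fingers close. It gives the time, the measured TCP pose, the force, the opening and the grip force at its end, in the units of the state.
- bot.get_obs(): the state, without advancing time (a new reading comes with each control period).
- bot.camera(name): name is "side" or "top"; returns a dict with "color" (384x512x3 uint8, red, green, blue), "camera_matrix" (3x3 intrinsics, pixels), "D" ([k1, k2, p1, p2, k3] as OpenCV has them; the pictures are not rectified), "R" (3x3) and "t" (3): a world point X has camera coordinates R X + t. Camera axes: x right, y down, z forward; pixel columns grow to the right and rows downward; lengths in m; the calibration is good to about 2 mm. A picture is of the moment at which its call begins. There is no depth.
- bot.job_done(): hands the job in; it is judged then, once.
Trained networks look in the newest picture that a camera, given by its name, has taken for a name from the list of things; names that differ only in an ending like _2 or _b are one class to them, and where a whole thing is asked for, a point or a joint stands for the part that bears it (a point fixed in the world has none). Each returns a list of dicts, best first, with "p" (0 to 1); they miss things now and then, are a little off and sometimes report something else, mostly with a low value. They report only what shows in the picture. A call takes as long as a camera call. They do not tell look-alikes from the thing itself.
- bot.boxes_of(camera, query): "extent" ([left, top, right, bottom] in pixels, round what is visible of it).
- bot.trace(camera, query): "region" (384x512 bool, what is visible of it) and "extent" ([left, top, right, bottom] in pixels, round what is visible of it).
- bot.landmark_of(camera, query): "pixel" ([column, row] in pixels: a listed point, or the origin of a listed thing).
The state is a dict: "time": time; "q": joint angles; "qd": joint speeds; "joint_efforts": joint torques, N m; "ee_pos": TCP position; "tcp_rot": TCP orientation; "wrist_force": force on the tool from outside, world axes, zero at the start; "torque": the same for the moment, N m; "opening": finger opening in m; "grasp_force": force on a finger pad.
Only numpy, scipy, OpenCV 4.12 (cv2) and the standard library are available. Lean on these libraries where they do the work, as an engineer would, in place of code of your own. Each camera call takes 0.05 s, during which the arm holds its last target. There are 200 camera calls.

## Working session

There is one attempt and no reset: what is moved stays moved. The work goes in short steps, Python scripts to look and compute and a tool call to move; the robot and the scene stay as the last step left them, time stands still between calls to the robot, and variables do not carry over. Pictures are saved under pics/ and viewed, at most 10 in all, crops included, and the job is handed in when it is done.

Besides the shell and the picture viewer there is one more tool, called after "Call:" by a JSON object that holds its "name" and its "arguments", one argument or row to a line. send_rows: Moves the arm, as the interface text tells. Its arguments: {"type":"object","properties":{"moves":{"type":"array"},"squeeze":{"type":"number"}},"required":["moves"]}

```bash
mkdir -p pics; cat > h.py <<'E'
import numpy as np, cv2
from workcell import bot
def ray(c,px):
    u=cv2.undistortPoints(np.array([[px]],float),c["camera_matrix"],np.array(c["D"],float))[0,0]
    R=np.array(c["R"]);t=np.array(c["t"])
    return -R.T@t, R.T@np.array([u[0],u[1],1.])
def atz(c,px,z):
    o,d=ray(c,px); return o+d*(z-o[2])/d[2]
def proj(c,X):
    p,_=cv2.projectPoints(np.array(X,float).reshape(-1,1,3),cv2.Rodrigues(np.array(c["R"],float))[0],np.array(c["t"],float),c["camera_matrix"],np.array(c["D"],float)); return p[:,0]
def tri(c1,p1,c2,p2):
    a,d=ray(c1,p1);b,e=ray(c2,p2)
    s=np.linalg.lstsq(np.c_[d,-e],b-a,rcond=None)[0]
    return (a+d*s[0]+b+e*s[1])/2, np.linalg.norm(a+d*s[0]-b-e*s[1])
E
python3 - <<'E'
from h import *
ims=[];C={}
np.set_printoptions(precision=3,suppress=True)
for n in("top","side"):
    c=C[n]=bot.camera(n); im=c["color"][:,:,::-1].copy(); ims.append(im)
    print(n,"cam at",ray(c,(256,192))[0])
    cv2.imwrite(f"pics/{n}0.png",cv2.resize(im,(768,576)))
zs=dict(book=0,spine=.032,spray_can=0,oil_bottle=0,paint_jar=0,plug_box=0)
for q in ["book","spine","leaf_edge","spray_can","oil_bottle","paint_jar","plug_box"]:
    L={n:bot.landmark_of(n,q) for n in C}
    for n in C:
        for l in L[n][:3]: print(q,n,np.round(l["pixel"]),round(l["p"],2),atz(C[n],l["pixel"],zs[q]) if q in zs else "")
    if L["top"] and L["side"]: print("  tri",tri(C["top"],L["top"][0]["pixel"],C["side"],L["side"][0]["pixel"]))
o=bot.get_obs();print(o["time"],o["ee_pos"],o["tcp_rot"],o["wrist_force"])
E
```

```text
top cam at [0.487 0.033 1.036]
side cam at [ 0.545 -0.598  0.785]
book top [308. 230.] 0.93 [ 0.514 -0.08   0.   ]
book side [217. 248.] 0.82 [ 0.514 -0.081  0.   ]
  tri (array([ 0.514, -0.08 , -0.002]), np.float64(0.0005249120327813))
spine top [310. 229.] 0.65 [ 0.514 -0.083  0.032]
spine side [221. 240.] 0.72 [ 0.525 -0.079  0.032]
  tri (array([ 0.52 , -0.082,  0.036]), np.float64(0.010922084061170071))
leaf_edge top [260. 221.] 0.91 
leaf_edge side [226. 168.] 0.59 
  tri (array([0.537, 0.046, 0.139]), np.float64(0.012174239064877836))
spray_can top [416. 223.] 0.95 [ 0.533 -0.371  0.   ]
spray_can side [228. 377.] 0.55 [ 0.531 -0.376  0.   ]
  tri (array([ 0.532, -0.374, -0.007]), np.float64(0.002580763168261375))
oil_bottle top [200. 183.] 0.57 [0.642 0.215 0.   ]
oil_bottle side [262. 161.] 0.66 [0.646 0.208 0.   ]
  tri (array([ 0.645,  0.217, -0.009]), np.float64(0.0044037378438676065))
paint_jar top [316. 171.] 0.79 [ 0.676 -0.105  0.   ]
paint_jar side [288. 256.] 0.56 [ 0.68  -0.113  0.   ]
  tri (array([ 0.68 , -0.106, -0.011]), np.float64(0.003728457506592238))
plug_box top [354. 174.] 0.92 [ 0.667 -0.209  0.   ]
plug_box top [411. 174.] 0.84 [ 0.666 -0.366  0.   ]
plug_box top [308. 115.] 0.74 [ 0.835 -0.085  0.   ]
plug_box side [352. 241.] 0.92 [ 0.841 -0.082  0.   ]
plug_box side [288. 292.] 0.88 [ 0.668 -0.205  0.   ]
plug_box side [299. 366.] 0.61 [ 0.669 -0.364  0.   ]
  tri (array([ 0.706, -0.188,  0.169]), np.float64(0.1374488539237944))
0.8 [0.202 0.511 0.203] [179.997  -0.001 158.411] [-0.384 -0.331  0.613]
```

View pics/top0.png

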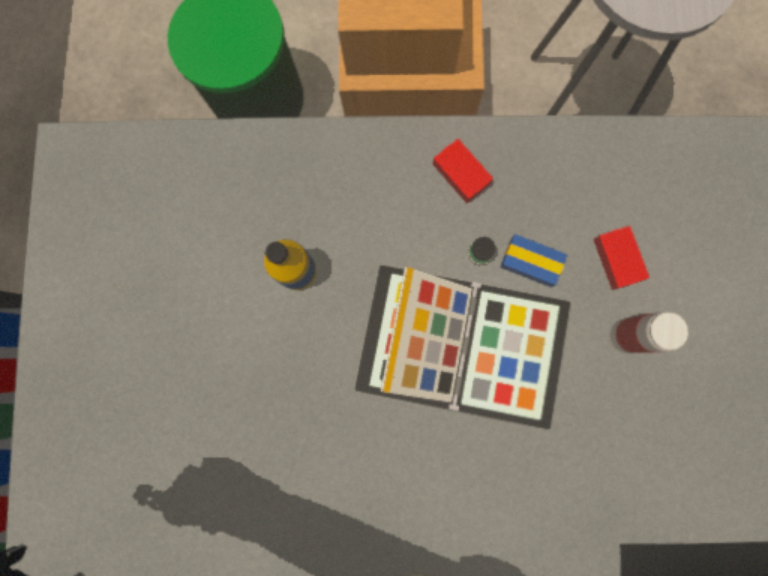

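View pics/side0.png

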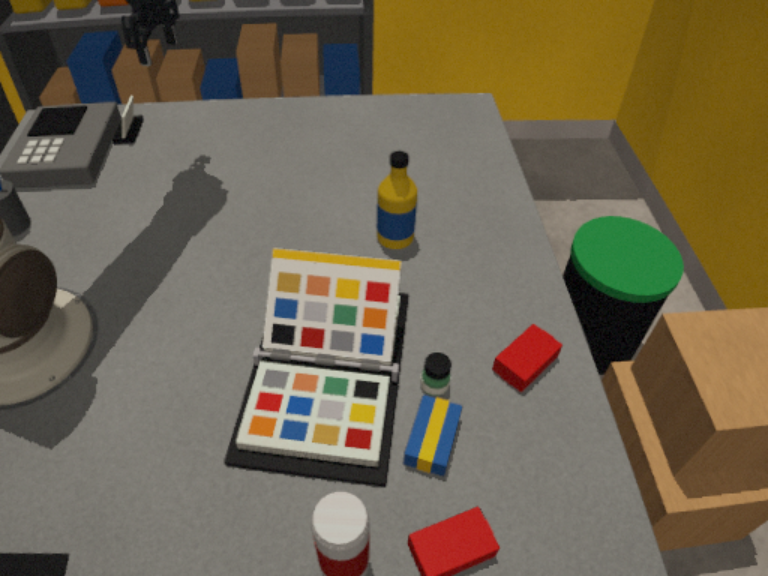

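The plug_box is the blue one with the yellow band at zoomed top pixel (535,260). The red look-alikes are at (463,170) and (622,257). The leaf is the slanted panel with the yellow stripe, whose edge runs from (408,270) to (388,392) in the top view. In the side view its edge runs from (272,255) to (400,264). Nothing else in view resembles the leaf. I'll measure the hinge and edge and check them in one crop.

```bash
python3 - <<'E'
from h import *
np.set_printoptions(precision=3,suppress=True)
T=bot.camera("top");S=bot.camera("side")
s=1/1.5
far=atz(T,(476*s,287*s),.034); near=atz(T,(455*s,407*s),.034)
d=far-near; yaw=np.arctan2(d[1],d[0]); print(near,far,(near+far)/2,np.degrees(yaw),np.linalg.norm(d))
sp=np.array([*((near+far)/2)[:2],.032]); ex=np.array([np.cos(yaw),np.sin(yaw),0]); ey=np.array([-ex[1],ex[0],0])
a=tri(T,(408*s,270*s),S,(400*s,262*s));b=tri(T,(386*s,391*s),S,(272*s,252*s));print(a,b)
for p in(a[0],b[0]):
    r=p-sp; print("theta",np.arctan2(r[2],r@ey), r@ex, np.hypot(r[2],r@ey))
th=np.mean([np.arctan2(p[2]-sp[2],(p-sp)@ey) for p in(a[0],b[0])])
im=T["color"][:,:,::-1].copy()
P=[sp+ex*i+.165*k*(ey*np.cos(th)+np.array([0,0,np.sin(th)])) for i,k in((-.1,0),(.1,0),(.1,1),(-.1,1))]
big=cv2.resize(im[150:310,210:400],None,fx=4,fy=4)
cv2.polylines(big,[((proj(T,P)-[210,150])*4).astype(int)],True,(255,0,255),1)
cv2.imwrite("pics/crop1.png",cv2.resize(big,(700,590)))
print("ex",ex,"ey",ey,"th",th)
E
```

```text
[ 0.406 -0.064  0.034] [ 0.614 -0.103  0.034] [ 0.51  -0.083  0.034] -10.726737628973726 0.2112547415784177
(array([0.631, 0.018, 0.14 ]), np.float64(0.007168783481910238)) (array([0.439, 0.052, 0.138]), np.float64(0.0012029798730041747))
theta 0.7220649301235429 0.10020687414617815 0.16292537386251285
theta 0.7202287790989526 -0.09495997535486896 0.16014721622124112
ex [ 0.983 -0.186  0.   ] ey [0.186 0.983 0.   ] th 0.7211468546112477
```

View pics/crop1.png

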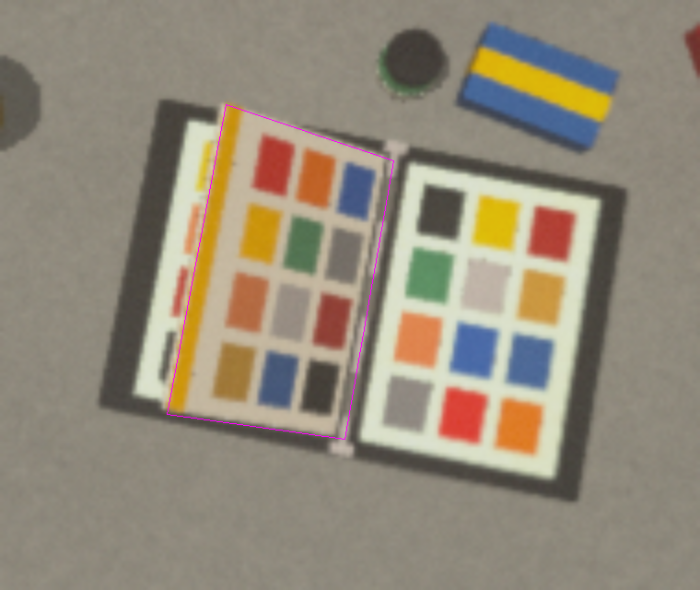

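The overlay matches the leaf in the crop: stripe edge from (235,105) to (175,412), angle about 0.72 rad. I'll set out with the fingers shut, coming from the +y side.

Call:
{"name": "send_rows", "arguments": {
  "moves": [0.8,-1,-0.2,0,0,0.16,1,0.8,-1,-0.2,0,0,0.16,1,0.8,-1,-0.2,0,0,0.16,1,0.8,-1,-0.2,0,0,0.16,1,0.8,-1,-0.2,0,0,0.16,1,0.8,-1,-0.2,0,0,0.16,1,0.8,-1,-0.2,0,0,0.16,1,0.8,-1,-0.2,0,0,0.16,1],
  "squeeze": 30
}}

```text
time: 1.9
ee_pos: [0.3629, 0.3106, 0.1632]
tcp_rot: [180.0, 0.0, 169.5]
wrist_force: [0.3, -0.5, -0.1]
opening: 0.0
grasp_force: 0.0
```

Call:
{"name": "send_rows", "arguments": {
  "moves": [0.85,-1,-0.3,0,0,0,1,0.85,-1,-0.3,0,0,0,1,0.85,-1,-0.3,0,0,0,1,0.85,-1,-0.3,0,0,0,1,0.85,-1,-0.3,0,0,0,1,0.85,-1,-0.3,0,0,0,1,0.85,-1,-0.3,0,0,0,1,0,0,0,0,0,0,1]
}}

```text
time: 2.9
ee_pos: [0.5117, 0.1349, 0.11]
tcp_rot: [-180.0, -0.1, 169.3]
wrist_force: [0.3, 1.1, 0.1]
opening: 0.0002
grasp_force: 0.0
```

Call:
{"name": "send_rows", "arguments": {
  "moves": [0.08,-0.67,0,0,0,0,1,0.08,-0.67,0,0,0,0,1,0.08,-0.67,0,0,0,0,1,0.08,-0.67,0,0,0,0,1,0,0,0,0,0,0,1]
}}

```text
time: 3.52
ee_pos: [0.5193, 0.0681, 0.1109]
tcp_rot: [-180.0, 0.0, 169.3]
wrist_force: [-0.1, 0.1, 0.2]
opening: -0.0001
grasp_force: 0.0
```

```bash
python3 - <<'E'
from h import *
S=bot.camera("side");cv2.imwrite("pics/s2.png",cv2.resize(S["color"][100:290,120:370,::-1],(750,570)))
E
```

```text
(no output)
```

View pics/s2.png

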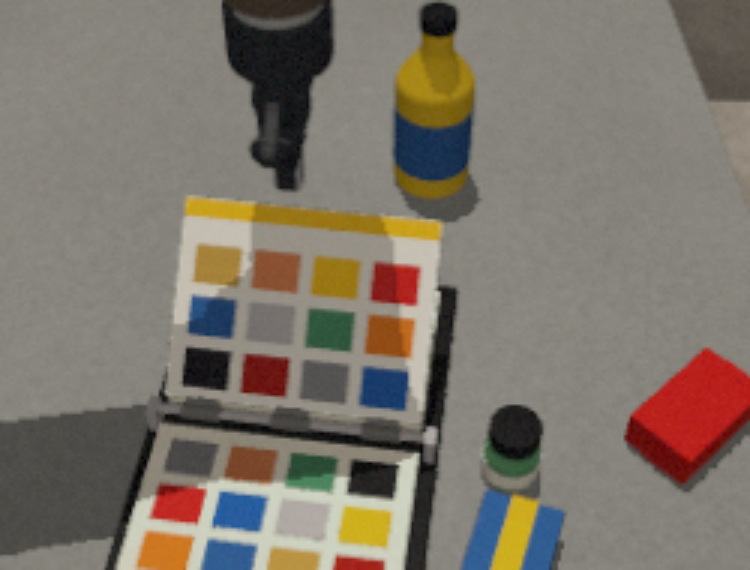

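The leaf is still at its slant, with its edge from (190,205) to (440,228). The fingertips show at (288,185), just behind the edge, and I'll check this against the projected TCP.

```bash
python3 - <<'E'
from h import *
o=bot.get_obs();p=np.array(o["ee_pos"]);S=bot.camera("side")
f=lambda X:((proj(S,X)-[120,100])*3).round()
print(p,f([p,p+[0,.03,0],p+[0,0,.03],[.535,.039,.141]]),o["wrist_force"])
cv2.imwrite("pics/s3.png",cv2.resize(S["color"][100:290,120:370,::-1],(750,570)))
a=cv2.imread("pics/s2.png").astype(int);b=cv2.imread("pics/s3.png");print(abs(a-b).max(),abs(a-b).mean())
E
```

```text
[0.51919105 0.06878053 0.11086324] [[288. 209.]
 [288. 183.]
 [286. 182.]
 [307. 209.]] [-0.87379353  0.19525617 -0.40035891]
58 1.4239493177387914
```

```bash
python3 - <<'E'
from h import *
S=bot.camera("side");T=bot.camera("top");p=np.array(bot.get_obs()["ee_pos"])
a=cv2.resize(S["color"][95:180,180:260,::-1],(560,595),interpolation=cv2.INTER_NEAREST)
cv2.circle(a,tuple(((proj(S,[p])[0]-[180,95])*7).astype(int)),4,(255,0,255),1)
cv2.imwrite("pics/s4.png",a)
E
```

```text
(no output)
```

View pics/s4.png

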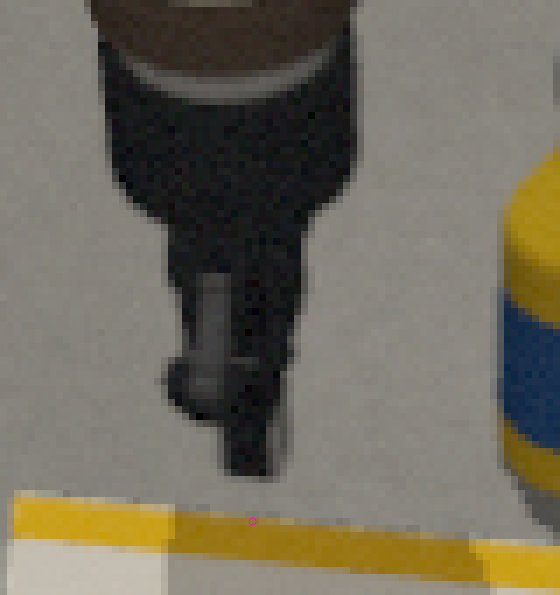

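```bash
python3 - <<'E'
from h import *
S=bot.camera("side")
print(proj(S,[[.202,.511,.203],[.202,.511,.216],[.202,.511,.236]])*1.5)
a=cv2.imread("pics/side0.png")[0:80,90:230];cv2.imwrite("pics/z.png",cv2.resize(a,(700,400)))
E
```

```text
[[162.76209016  72.43970897]
 [161.3154717   66.55378054]
 [159.06161445  57.34250256]]
```

View pics/z.png

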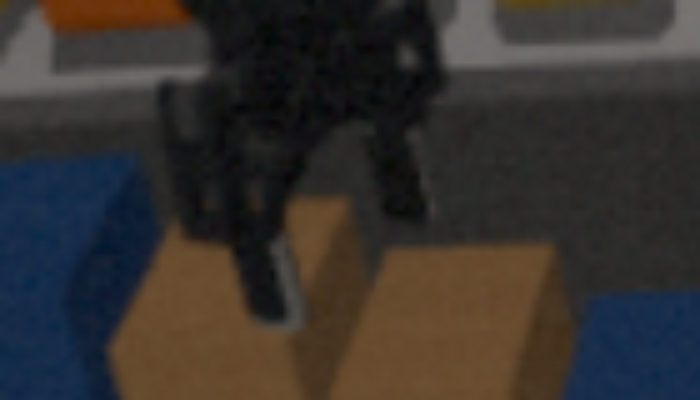

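The tip shows about 20 mm above the projected TCP. Before pressing on anything I'll check the tool length by touching the bare counter.

Call:
{"name": "send_rows", "arguments": {
  "moves": [-0.4,0.8,0,0,0,0,1,-0.4,0.8,0,0,0,0,1,-0.4,0.8,0,0,0,0,1,-0.4,0.8,0,0,0,0,1,-0.4,0.8,-0.8,0,0,0,1,-0.4,0.8,-0.8,0,0,0,1,-0.4,0.8,-0.8,0,0,0,1,0,0,-0.8,0,0,0,1]
}}

```text
time: 4.78
ee_pos: [0.4483, 0.2109, 0.0302]
tcp_rot: [180.0, -0.0, 169.6]
wrist_force: [0.2, -0.3, -0.2]
opening: -0.0003
grasp_force: 0.0
```

Call:
{"name": "send_rows", "arguments": {
  "moves": [0,0,-0.4,0,0,0,1,0,0,-0.2,0,0,0,1,0,0,0,0,0,0,1,0,0,0,0,0,0,1]
}}

```text
time: 5.28
ee_pos: [0.4496, 0.2094, 0.0165]
tcp_rot: [180.0, 0.0, 169.4]
wrist_force: [-0.1, 0.5, 1.0]
opening: 0.0002
grasp_force: 0.0
```

Call:
{"name": "send_rows", "arguments": {
  "moves": [0,0,-0.1,0,0,0,1,0,0,-0.1,0,0,0,1,0,0,-0.1,0,0,0,1,0,0,-0.1,0,0,0,1,0,0,0,0,0,0,1]
}}

```text
time: 5.9
ee_pos: [0.449, 0.2093, 0.0055]
tcp_rot: [-180.0, -0.0, 169.4]
wrist_force: [0.6, -0.2, 0.4]
opening: -0.0001
grasp_force: 0.0
```

Call:
{"name": "send_rows", "arguments": {
  "moves": [0,0,-0.1,0,0,0,1,0,0,-0.1,0,0,0,1,0,0,-0.1,0,0,0,1,0,0,0,0,0,0,1]
}}

```text
time: 6.4
ee_pos: [0.449, 0.2094, -0.002]
tcp_rot: [-180.0, -0.0, 169.4]
wrist_force: [-0.5, -1.0, -0.0]
opening: 0.0
grasp_force: 0.0
```

Call:
{"name": "send_rows", "arguments": {
  "moves": [0,0,-0.1,0,0,0,1,0,0,-0.1,0,0,0,1,0,0,-0.1,0,0,0,1,0,0,0,0,0,0,1]
}}

```text
time: 6.9
ee_pos: [0.449, 0.2093, -0.0095]
tcp_rot: [-180.0, -0.0, 169.4]
wrist_force: [-0.3, 0.3, -0.3]
opening: 0.0003
grasp_force: 0.0
```

Call:
{"name": "send_rows", "arguments": {
  "moves": [0,0,-0.1,0,0,0,1,0,0,-0.1,0,0,0,1,0,0,0,0,0,0,1]
}}

```text
time: 7.28
ee_pos: [0.4489, 0.2094, -0.0145]
tcp_rot: [-180.0, -0.0, 169.4]
wrist_force: [-0.6, -0.1, -0.4]
opening: -0.0003
grasp_force: 0.0
```

Call:
{"name": "send_rows", "arguments": {
  "moves": [0,0,-0.1,0,0,0,1,0,0,-0.1,0,0,0,1,0,0,0,0,0,0,1]
}}

```text
time: 7.65
ee_pos: [0.4489, 0.2093, -0.0195]
tcp_rot: [-180.0, -0.0, 169.4]
wrist_force: [-0.6, -1.7, 0.3]
opening: 0.0002
grasp_force: 0.0
```

Call:
{"name": "send_rows", "arguments": {
  "moves": [0,0,-0.1,0,0,0,1,0,0,0,0,0,0,1]
}}

```text
time: 7.9
ee_pos: [0.449, 0.2094, -0.0219]
tcp_rot: [-180.0, -0.0, 169.4]
wrist_force: [0.1, 0.3, -0.0]
opening: -0.0001
grasp_force: 0.0
```

Call:
{"name": "send_rows", "arguments": {
  "moves": [0,0,-0.1,0,0,0,1,0,0,0,0,0,0,1]
}}

```text
time: 8.15
ee_pos: [0.449, 0.2093, -0.0245]
tcp_rot: [-180.0, -0.0, 169.4]
wrist_force: [-0.0, -0.1, -1.0]
opening: -0.0001
grasp_force: 0.0
```

Call:
{"name": "send_rows", "arguments": {
  "moves": [0,0,-0.1,0,0,0,1,0,0,0,0,0,0,1]
}}

```text
time: 8.4
ee_pos: [0.449, 0.2093, -0.0269]
tcp_rot: [-180.0, -0.0, 169.4]
wrist_force: [0.3, 0.7, 0.0]
opening: 0.0
grasp_force: 0.0
```

Call:
{"name": "send_rows", "arguments": {
  "moves": [0,0,-0.1,0,0,0,1,0,0,0,0,0,0,1]
}}

```text
time: 8.65
ee_pos: [0.4493, 0.2095, -0.0279]
tcp_rot: [180.0, 0.0, 169.4]
wrist_force: [-4.4, -2.1, 12.1]
opening: 0.0001
grasp_force: 6.1
```

```bash
python3 - <<'E'
from h import *
S=bot.camera("side");T=bot.camera("top")
f=lambda X:((proj(S,X)-[180,95])*7).round()
for h in (.111,.138,.211,.26,.28,.30,.32): print(h,f([[.5193,.0685,h]])[0])
print(f([[.4818,.0685,.29],[.5568,.0685,.29]]))
o=bot.get_obs();print(o["q"],o["ee_pos"])
im=np.vstack([cv2.resize(S["color"][20:190,100:300,::-1],(600,510))]); 
cv2.imwrite("pics/s5.png",im)
E
```

```text
0.111 [253. 524.]
0.138 [249. 467.]
0.211 [238. 302.]
0.26 [230. 179.]
0.28 [226. 126.]
0.3 [223.  71.]
0.32 [219.  15.]
[[ 98. 103.]
 [351.  95.]]
[ 2.49996411e+01 -3.19791746e-01 -2.11535850e+01  6.91180431e+01
  1.21578007e-03  3.55887379e+01] [ 0.44930762  0.20951948 -0.02798225]
```

View pics/s5.png

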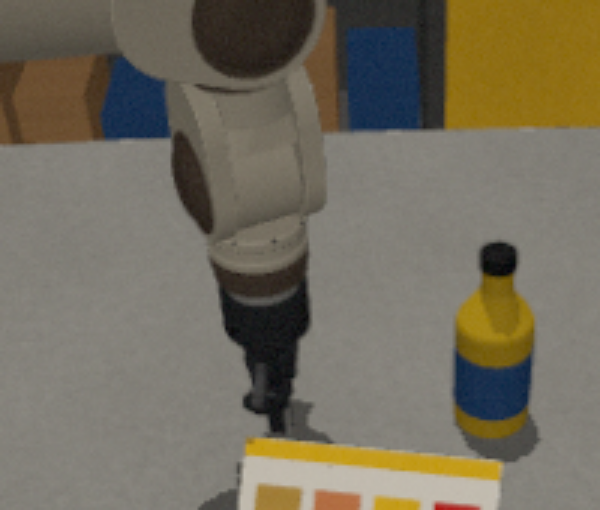

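The fingers touch the counter at a reported z of -0.0275, so the real tips are about 27 mm above the reported TCP. The flange height in the picture agrees with normal finger length. I'll straddle the leaf's near end with the fingers open along the spine. One finger will push while the grasp point stays off the leaf at x_b ≈ -0.125, so it can't count as a pinch.

Call:
{"name": "send_rows", "arguments": {
  "moves": [0,0,1,0,0,0,1,0,0,1,0,0,0,-1,0,0,1,0,0,0.5,-1,0,0,0.9,0,0,1,-1,0,0,0,0,0,1,-1,0,0,0,0,0,1,-1,0,0,0,0,0,1,-1,0,0,0,0,0,1,-1]
}}

```text
time: 9.75
ee_pos: [0.4491, 0.2094, 0.0682]
tcp_rot: [180.0, -0.0, -143.0]
wrist_force: [-0.6, 0.6, -0.2]
opening: 0.0855
grasp_force: 0.0
```

Call:
{"name": "send_rows", "arguments": {
  "moves": [-0.15,-0.5,0,0,0,1,-1,-0.15,-0.5,0,0,0,1,-1,-0.15,-0.5,0,0,0,1,-1,-0.15,-0.5,0,0,0,1,-1,-0.15,-0.5,0,0,0,0.95,-1,-0.15,-0.4,0,0,0,0,-1,0,0,0,0,0,0,-1]
}}

```text
time: 10.62
ee_pos: [0.4266, 0.1365, 0.0684]
tcp_rot: [-180.0, 0.0, -101.0]
wrist_force: [0.3, 0.7, -0.0]
opening: 0.085
grasp_force: 0.0
```

```bash
python3 - <<'E'
from h import *
S=bot.camera("side");p=np.array(bot.get_obs()["ee_pos"])
a=cv2.resize(S["color"][80:230,100:300,::-1],(800,600))
ex=np.array([.983,-.186,0])
for k in(-.05,.05):
    q=((proj(S,[p+[0,0,.0405]+ex*k])[0]-[100,80])*4).astype(int);print(q);cv2.circle(a,tuple(q),4,(255,0,255),1)
cv2.imwrite("pics/s6.png",a)
E
```

```text
[239 282]
[394 297]
```

View pics/s6.png

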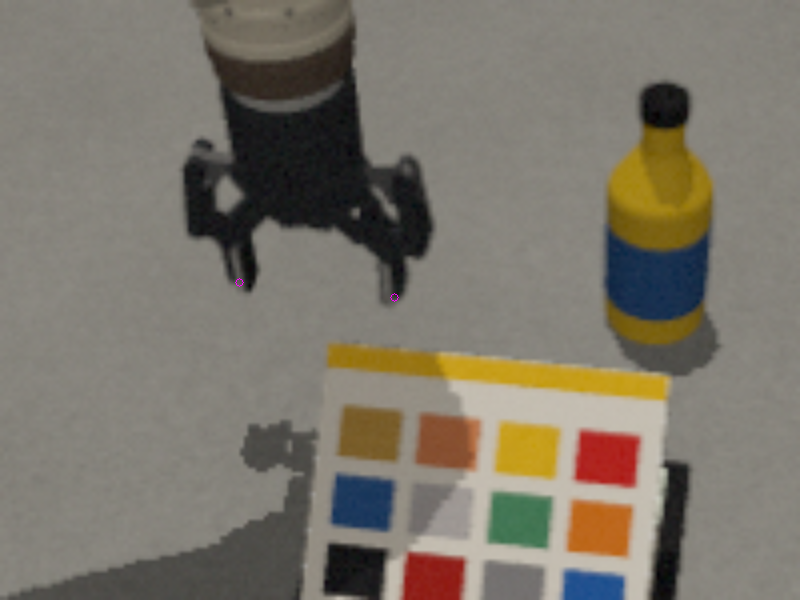

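The predicted open tips at (239,282) and (394,297) land on the fingertips, so the z offset holds and x and y are good. Now I'll push along the arc.

Call:
{"name": "send_rows", "arguments": {
  "moves": [-0.15,-0.8,0,0,0,0,-1,-0.15,-0.8,0,0,0,0,-1,-0.15,-0.8,0,0,0,0,-1,-0.06,-0.3,0.3,0,0,0,-1,-0.06,-0.3,0.3,0,0,0,-1,-0.07,-0.4,0.3,0,0,0,-1,-0.07,-0.4,0.3,0,0,0,-1]
}}

```text
time: 11.55
ee_pos: [0.4096, 0.0429, 0.0993]
tcp_rot: [-179.9, 0.1, -100.8]
wrist_force: [-0.6, 5.2, 3.5]
opening: 0.0855
grasp_force: 2.5
```

```bash
cat > th.py <<'E'
from h import *
T=bot.camera("top");S=bot.camera("side")
sp=np.array([.512,-.083,.032]);ey=np.array([.186,.983,0])
p=np.array(bot.get_obs()["ee_pos"]);r=p-sp;print("y_b",r@ey,"x_b",r@[.983,-.186,0],"tip z",p[2]+.0405,bot.get_obs()["wrist_force"])
# match yellow stripe
ex=np.array([.983,-.186,0])
for n,c in(("side",S),("top",T)):
    hsv=cv2.cvtColor(c["color"],cv2.COLOR_RGB2HSV);m=cv2.inRange(hsv,(18,150,60),(30,255,255))
    best=[]
    for th in np.arange(.4,3.15,.02):
        u=np.array([*(ey[:2]*np.cos(th)),np.sin(th)])
        q=proj(c,[sp+ex*i+u*.158 for i in np.linspace(-.095,.095,40)]).round().astype(int)
        best.append((np.mean([m[b,a]>0 if 0<=b<384 and 0<=a<512 else 0 for a,b in q]),round(th,2)))
    print(n,sorted(best)[::-1][:5])
E
python3 th.py
```

```text
y_b 0.10394741633417705 x_b -0.12395654623489831 tip z 0.13986204312960182 [ 1.31296106 -0.14484699  1.15603384]
side [(np.float64(1.0), np.float64(1.0)), (np.float64(1.0), np.float64(0.98)), (np.float64(1.0), np.float64(0.96)), (np.float64(1.0), np.float64(0.94)), (np.float64(1.0), np.float64(0.92))]
top [(np.float64(0.875), np.float64(1.0)), (np.float64(0.85), np.float64(1.02)), (np.float64(0.175), np.float64(1.14)), (np.float64(0.175), np.float64(1.12)), (np.float64(0.175), np.float64(0.76))]
```

The leaf is at 1.00 rad, as planned. I'll carry on to upright.

Call:
{"name": "send_rows", "arguments": {
  "moves": [-0.08,-0.43,0.24,0,0,0,-1,-0.08,-0.43,0.24,0,0,0,-1,-0.09,-0.46,0.17,0,0,0,-1,-0.09,-0.46,0.17,0,0,0,-1,-0.09,-0.48,0.09,0,0,0,-1,-0.09,-0.48,0.09,0,0,0,-1,-0.07,-0.38,0.03,0,0,0,-1,-0.07,-0.38,0.03,0,0,0,-1]
}}

```text
time: 12.65
ee_pos: [0.3919, -0.0462, 0.1245]
tcp_rot: [179.9, -0.0, -100.8]
wrist_force: [0.9, 1.8, -1.9]
opening: 0.0853
grasp_force: 1.0
```

```bash
python3 th.py
```

```text
y_b 0.0135572661163775 x_b -0.12472822160347131 tip z 0.16508543500247208 [ 0.00694701  0.03741536 -0.28649124]
side [(np.float64(1.0), np.float64(1.6)), (np.float64(0.975), np.float64(1.62)), (np.float64(0.975), np.float64(1.58)), (np.float64(0.35), np.float64(1.78)), (np.float64(0.325), np.float64(1.82))]
top [(np.float64(0.175), np.float64(0.76)), (np.float64(0.15), np.float64(2.24)), (np.float64(0.15), np.float64(2.22)), (np.float64(0.15), np.float64(2.2)), (np.float64(0.15), np.float64(2.18))]
```

Call:
{"name": "send_rows", "arguments": {
  "moves": [-0.06,-0.31,-0.18,0,0,0,-1,-0.06,-0.31,-0.18,0,0,0,-1,-0.09,-0.48,-0.1,0,0,0,-1,-0.09,-0.48,-0.1,0,0,0,-1,-0.08,-0.45,-0.2,0,0,0,-1,-0.08,-0.45,-0.2,0,0,0,-1,-0.08,-0.4,-0.28,0,0,0,-1,-0.08,-0.4,-0.28,0,0,0,-1]
}}

```text
time: 13.75
ee_pos: [0.3768, -0.1283, 0.0863]
tcp_rot: [-180.0, -0.0, -100.8]
wrist_force: [0.8, 1.0, 0.8]
opening: 0.0854
grasp_force: 0.7
```

```bash
python3 th.py
```

```text
y_b -0.06985406711941107 x_b -0.12495328629136407 tip z 0.1263122758418432 [0.61108169 0.42848989 0.00251035]
side [(np.float64(0.4), np.float64(2.26)), (np.float64(0.325), np.float64(2.22)), (np.float64(0.175), np.float64(2.82)), (np.float64(0.175), np.float64(2.8)), (np.float64(0.15), np.float64(2.86))]
top [(np.float64(0.925), np.float64(2.28)), (np.float64(0.875), np.float64(2.26)), (np.float64(0.875), np.float64(2.24)), (np.float64(0.825), np.float64(2.22)), (np.float64(0.525), np.float64(2.2))]
```

Call:
{"name": "send_rows", "arguments": {
  "moves": [-0.06,-0.34,-0.36,0,0,0,-1,-0.06,-0.34,-0.36,0,0,0,-1,-0.05,-0.26,-0.42,0,0,0,-1,-0.05,-0.26,-0.42,0,0,0,-1,-0.03,-0.17,-0.47,0,0,0,-1,-0.03,-0.17,-0.47,0,0,0,-1,-0.02,-0.07,-0.37,0,0,0,-1,-0.02,-0.07,-0.37,0,0,0,-1]
}}

```text
time: 14.85
ee_pos: [0.3688, -0.1696, 0.0052]
tcp_rot: [180.0, 0.0, -100.8]
wrist_force: [1.2, 0.9, 0.3]
opening: 0.0856
grasp_force: 0.5
```

Call:
{"name": "send_rows", "arguments": {
  "moves": [0,0,-0.15,0,0,0,-1,0,0,-0.15,0,0,0,-1,0,0,0,0,0,0,-1]
}}

```text
time: 15.22
ee_pos: [0.3688, -0.1694, -0.0019]
tcp_rot: [180.0, 0.0, -100.8]
wrist_force: [0.4, 0.1, -0.4]
opening: 0.0855
grasp_force: 0.0
```

Call:
{"name": "send_rows", "arguments": {
  "moves": [0,0,-0.1,0,0,0,-1,0,0,-0.1,0,0,0,-1,0,0,0,0,0,0,-1]
}}

```text
time: 15.6
ee_pos: [0.369, -0.1696, -0.0067]
tcp_rot: [-180.0, -0.0, -100.8]
wrist_force: [0.6, -1.5, 0.3]
opening: 0.0855
grasp_force: 0.4
```

```bash
python3 th.py
```

```text
y_b -0.11174406419999994 x_b -0.12450050073089101 tip z 0.033804794864619854 [ 0.66490517 -1.50882862  1.33451822]
side [(np.float64(1.0), np.float64(3.12)), (np.float64(1.0), np.float64(3.1)), (np.float64(1.0), np.float64(3.08)), (np.float64(1.0), np.float64(3.02)), (np.float64(0.975), np.float64(3.14))]
top [(np.float64(0.9), np.float64(3.14)), (np.float64(0.9), np.float64(3.12)), (np.float64(0.9), np.float64(3.1)), (np.float64(0.9), np.float64(3.08)), (np.float64(0.9), np.float64(3.06))]
```

Nearly flat. I'll press on in small steps until the force shows the stop.

Call:
{"name": "send_rows", "arguments": {
  "moves": [0,0,-0.1,0,0,0,-1,0,0,0,0,0,0,-1]
}}

```text
time: 15.95
ee_pos: [0.3693, -0.1698, -0.0071]
tcp_rot: [-179.9, -0.0, -100.8]
wrist_force: [-10.1, 3.8, 22.8]
opening: 0.0855
grasp_force: 11.3
```

Call:
{"name": "send_rows", "arguments": {
  "moves": [0,0,-0.06,0,0,0,-1,0,0,0,0,0,0,-1]
}}

```text
time: 16.2
ee_pos: [0.3694, -0.1698, -0.0074]
tcp_rot: [-179.9, -0.0, -100.8]
wrist_force: [-17.0, 6.2, 35.5]
opening: 0.0855
grasp_force: 17.7
```

The leaf is firmly on the stop at 35 N. I'll let go straight up and check.

Call:
{"name": "send_rows", "arguments": {
  "moves": [0,0,0.4,0,0,0,-1,0,0,1,0,0,0,-1,0,0,1,0,0,0,-1,0,0,1,0,0,0,-1,0,0,1,0,0,0,-1,0,0,0,0,0,0,-1,0,0,0,0,0,0,-1]
}}

```text
time: 17.08
ee_pos: [0.3686, -0.1695, 0.0984]
tcp_rot: [179.9, 0.0, -100.8]
wrist_force: [0.4, 0.5, -0.3]
opening: 0.0856
grasp_force: 0.0
```

```bash
python3 th.py; python3 - <<'E'
from h import *
S=bot.camera("side");cv2.imwrite("pics/end.png",cv2.resize(S["color"][:,:,::-1],(768,576)))
E
```

```text
y_b -0.11158858907528929 x_b -0.12517104321552774 tip z 0.13863989344187444 [-0.58951239 -0.66185905 -0.88700693]
side [(np.float64(1.0), np.float64(3.14)), (np.float64(1.0), np.float64(3.12)), (np.float64(1.0), np.float64(3.1)), (np.float64(1.0), np.float64(3.08)), (np.float64(1.0), np.float64(3.06))]
top [(np.float64(0.775), np.float64(3.14)), (np.float64(0.775), np.float64(3.12)), (np.float64(0.775), np.float64(3.1)), (np.float64(0.775), np.float64(3.08)), (np.float64(0.775), np.float64(3.06))]
```

View pics/end.png

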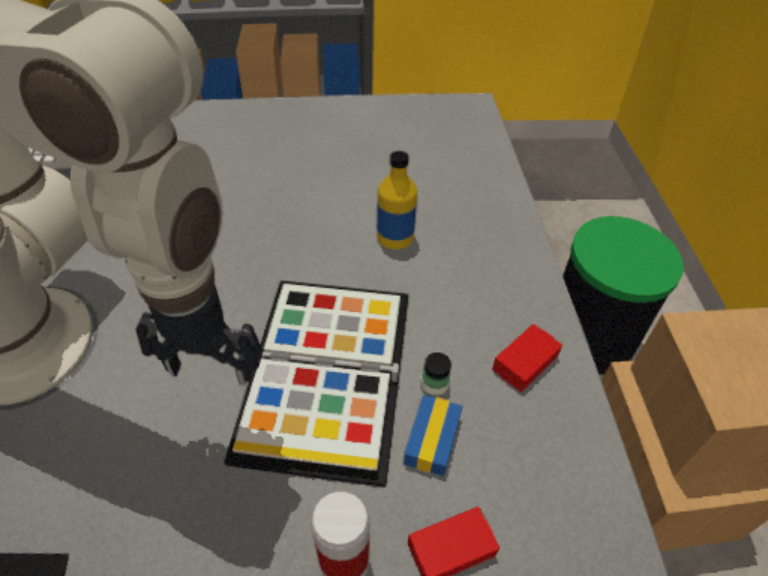

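The leaf lies flat on the -y side, with its stripe from (235,448) to (380,463). The can, bottle, jar and box are where they were, and the gripper is clear of everything.

```bash
python3 -c "
from workcell import bot
print(bot.job_done())"
```

```text
the job is handed in; nothing more can be done
None
```

The leaf was pushed over its spine, pressed flat on the other side and released, with the can, bottle, jar and box where they stood in the last picture; the job is handed in, but no verdict came back.

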